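# Hold a battery cell against its sprung contact while the keeper is fastened

## Robot

A 6-joint arm with a two-finger parallel gripper is mounted at the origin on a cart in front of the work surface, level with it; the furniture and walls round the work are solid. World frame = base frame: x ahead of the robot, y to its left, z up, the work surface at z = 0. Lengths are in m, angles in degrees, forces in N, time in s.
With the tool pointing down it reaches from about 0.4 to 0.825 m from the base axis. Payload 7 kg.
Tool frame: the origin (TCP) lies midway between the tips of the shut fingers; the grasp point (between the pads) lies 19 mm behind it; z points along the fingers, y is the line along which they close (so a half turn about z gives the same grasp; the last joint's range is limited). The gripper opens to 88 mm and grips with 3 to 60 N. Pads are 19 mm wide; open, the fingers measure 130 mm over their backs; the gripper's body (78 mm by 193 mm) begins 47 mm behind the grasp point.
Start: joints at [-53.566, 20.546, 0.682, 0, -70.136, -16.507], TCP at [0.23, -0.635, 0.205] pointing down, gripper open.
Joint ranges: [-176.03, 176.03], [-82.01, 121.73], [-58.28, 71.71], [-173.87, 95.51], [-174.79, -0.11], [-173.66, 173.66]. Speed limits (degrees/s): [136.94, 136.94, 172.46, 180, 180, 180].

## Interface

Orientations are given as a 3x3 rotation matrix whose columns are the frame's x, y, z axes.
In Python, from rig import robot gives the robot as it stands. Calls block until the motion is done:
- robot.goto(position, orientation): joint-space move of the TCP to a pose.
- robot.servo_line(position, ori=None, speed=0.15): straight line of the TCP; ori=None keeps the orientation; speed is the mean speed in m/s.
- robot.movej(angles): joint-space move.
- robot.move_gripper(opening): opening from 0.0 (shut) to 1.0 (fully open); the grip force is fixed at half the most; returns when the fingers have stopped.
- robot.dwell(seconds).
- robot.ik(position, orientation): joint angles nearest the present ones, or None.
- robot.grab_frame(name): name is "scene" or "top" or "wrist"; returns (picture, depth): 384x512x3 uint8, red, green, blue; 384x512 float32, m along the optical axis (not along the pixel's ray), 0 where there is no reading.
- robot.camera_info(name): a dict with "vfov" (degrees; the focal length in pixels is half the picture's height over the tangent of half this angle, whatever the lens; pixels are square), "cx", "cy" (the principal point, pixels), "view" (4x4, takes a point from world to camera coordinates); the wrist camera has in their place "T_tool_cam" (4x4, takes a point from camera to tool coordinates, whose origin is the TCP and whose axes are the flange's). Camera axes: x right, y down, z forward; pixel columns grow to the right and rows downward; lengths in m; the calibration is good to about 2 mm. A picture is of the moment at which its call begins: read the wrist's pose just before it. camera_info takes no time and is no camera call.
A pose or a line that the arm cannot do raises robot.Unreachable and nothing moves.
- robot.job_done(): hands the job in; it is judged then, once.
Readings, each from a call of its own:
- robot.read_t(): time.
- robot.read_qpos(): joint angles.
- robot.read_qvel(): joint speeds.
- robot.read_effort(): joint torques, N m.
- robot.read_position(): TCP position.
- robot.read_tcp_rot(): TCP orientation.
- robot.read_force(): force on the tool from outside, world axes, zero at the start.
- robot.read_ft_torque(): the same for the moment, N m.
- robot.read_grip_width(): opening from 0.0 (shut) to 1.0 (fully open).
- robot.read_finger_force(): force on a finger pad.
Only numpy, scipy, OpenCV 4.12 (cv2) and the standard library are available. Lean on these libraries where they do the work, as an engineer would, in place of code of your own. Each camera call takes 0.05 s, during which the arm holds its last target. There are 200 camera calls.

## Task

Take the fat battery cell out of the charger and lay it gently in the V-shaped saddle of the wooden cell holder, flat end towards the sprung brass plunger but still clear of it. Then slide it along the saddle against the plunger until the tip of its button end is flush with the near end of the saddle, never driving the spring to its stop, and keep pressing it there so that a colleague can screw on the keeper plate: finish while still holding it. Leave everything else as it is.

Things in the scene. Friction and masses are not known exactly. Their poses are not given: they have to be found in the camera images.
- cell: The fat dry cell: cylinder 26 dia x 50 mm, about 90 g, lying in one of the charger's two bays. Origin: centre of its flat end. Own z runs along its axis towards the button end: case to 45 mm, button tip at z = 50 mm. It lies with z pointing towards the robot, the axis 36 mm above the table.
- charger: Grey desk charger at the right, fixed, 180x56 mm; origin on the table midway between its two bays, which lie in line, one behind the other, middles of the cells near x = -41 and +41 mm; its x points away from the robot. Base 10 mm high, V saddles 23 mm wide and up to 27 mm high, so there is room for fingers beside a cell; heads up to 49 mm high at x = -12 to 5 and 71 to 100 mm.
- holder: Wooden cell holder, fixed, base 134x74x8 mm. Origin on the table under the middle of a cell pushed flush; x: the way the cell is pushed. Black V saddle x = -25 to 12 mm, 23 wide, top edges z = 27 mm: the cell lies in it with its axis at y = 0, z = 36 mm. Keeper ears beside its near end (x = -25 to -16, y to +-26, z to 18 mm). Plunger housing x = 36 to 70, z to 52 mm (post to 64), 34 wide.
- contact_face (a point): Centre of the brass plunger's face, 14 mm dia: at x = 17, z = 36 mm in the holder's frame when free. It moves along the holder's x as it is pressed.
- plunger (a joint): How far the plunger is pushed in, m: 0 free, 0.008 when the cell's button tip is flush with the saddle's near end, 0.014 at its stop. Spring: 1.6 N at first, 0.8 N more per mm, so 8 N when flush.
- thin_cell: Thin cell, 14.5 dia x 50 mm, in the charger's other bay. Origin: centre of its flat end. To be left.
- keeper: T-shaped brass keeper plate, 35x54x3 mm, with two thumbscrews standing up to 11 mm, lying on the table to the left of the holder. Origin: under its crossbar. To be left.
- valve: Glass radio valve, 28 dia x 65 mm, standing behind the work. Origin: its foot. To be left.
- valve_carton: Small upright carton, 35x34x75 mm, beside the valve. Origin: its foot. To be left.
- spares_tin: Closed olive tin, 76x93x36 mm, behind the holder. Origin: centre of its underside. To be left.
- screwdriver: Screwdriver 140 mm long lying to the left of the keeper. To be left.
Not all that is in view belongs to the job. There is more than one size of the holder; the one meant has the size given above.

How it is judged:
By the outcome, as a careful person would: the job done as asked, in the order asked, and still so for the second after the job is handed in, while the arm keeps its last pose, push and grip.
It also fails if it takes over 38 s, if anything falls off the work surface, if the arm or the gripper's body presses on something with over 40 N, if the wrist force passes 120 N, or if a joint passes its speed limit or range.

## Working session

There is one attempt and no reset: what is moved stays moved. The work goes in short steps, each a Python script; the robot and the scene stay as the last script left them, time stands still between calls to the robot, and variables do not carry over. Pictures are saved under pics/ and viewed, at most 10 in all, crops included, and the job is handed in when it is done.

```bash
ls; mkdir -p pics; cat > h.py <<'E'
import numpy as np, cv2
from rig import robot
def save(n,im): cv2.imwrite(f'pics/{n}.png',cv2.cvtColor(im,cv2.COLOR_RGB2BGR))
E
python3 - <<'E'
from h import *
for n in ("scene","top","wrist"):
    if n=="wrist": p,R=robot.read_position(),robot.read_tcp_rot()
    im,d=robot.grab_frame(n); np.savez(f'{n}0.npz',im=im,d=d)
    if n!="wrist": save(n+'0',im)
    c=robot.camera_info(n); print(n,{k:np.round(v,4).tolist() for k,v in c.items()})
print(p,R,robot.read_t())
E
```

```text
pics
scene {'vfov': 49.7889, 'cx': 250.7523, 'cy': 195.6476, 'view': [[0.6401, -0.768, 0.021, -0.4317], [-0.3627, -0.3262, -0.8729, 0.1938], [0.6773, 0.5512, -0.4874, 0.6677], [0.0, 0.0, 0.0, 1.0]]}
top {'vfov': 45.1968, 'cx': 256.1727, 'cy': 189.161, 'view': [[-0.0048, -0.9997, -0.0256, -0.1313], [-0.9959, 0.0071, -0.0901, 0.5167], [0.0903, 0.0251, -0.9956, 1.2414], [0.0, 0.0, 0.0, 1.0]]}
wrist {'vfov': 68.1719, 'cx': 255.7732, 'cy': 184.972, 'T_tool_cam': [[-0.0005, -0.9659, -0.259, 0.0705], [1.0, -0.0004, -0.0006, -0.0006], [0.0005, -0.259, 0.9659, -0.1804], [0.0, 0.0, 0.0, 1.0]]}
[ 0.22987691 -0.63414151  0.204211  ] [[-9.40169164e-01 -3.40707429e-01 -6.24722702e-04]
 [-3.40707978e-01  9.40168194e-01  1.35647456e-03]
 [ 1.25183455e-04  1.48816356e-03 -9.99998885e-01]] 0.15
```

View pics/top0.png

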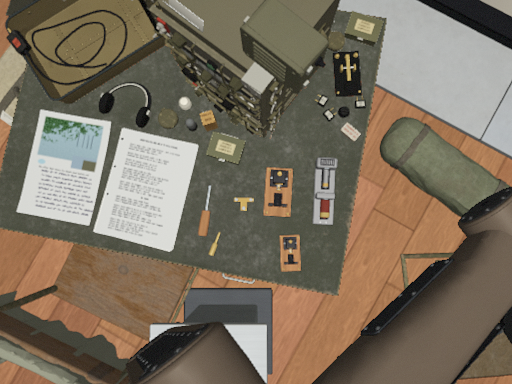

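View pics/scene0.png

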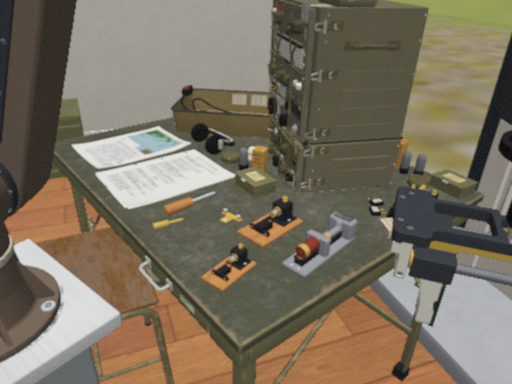

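Top view: the large holder is at (278,192) and the small decoy holder at (290,252). The charger is at (324,190), with the fat red cell in its near bay at (324,207) and the thin cell in the far bay at (325,175). I'll measure these coarsely, then look closer with the wrist camera.

```bash
cat >> h.py <<'E'
def ray(name,uv,T=None):
    c=robot.camera_info(name); f=192/np.tan(np.radians(c['vfov']/2))
    d=np.array([(uv[0]-c['cx'])/f,(uv[1]-c['cy'])/f,1])
    M=np.linalg.inv(np.array(c['view'])) if T is None else T@np.array(c['T_tool_cam'])
    return M[:3,3],M[:3,:3]@d
def onplane(name,uv,z,T=None):
    o,d=ray(name,uv,T); return o+d*(z-o[2])/d[2]
def pose():
    T=np.eye(4); T[:3,3]=robot.read_position(); T[:3,:3]=robot.read_tcp_rot(); return T
E
python3 - <<'E'
from h import *
im=np.load('top0.npz')['im']
hsv=cv2.cvtColor(im,cv2.COLOR_RGB2HSV)
for n,(x0,y0,x1,y1),z,lo,hi in (("hold",(255,160,302,222),.008,(5,110,90),(22,255,255)),("small",(275,230,305,278),.008,(5,110,90),(22,255,255)),("charger",(305,150,345,232),.01,(0,0,95),(180,50,220))):
    m=np.zeros(im.shape[:2],np.uint8); m[y0:y1,x0:x1]=cv2.inRange(hsv,lo,hi)[y0:y1,x0:x1]
    pts=cv2.findNonZero(m); b=cv2.boxPoints(cv2.minAreaRect(pts)); w=np.array([onplane("top",p,z)[:2] for p in b])
    print(n,len(pts),w.mean(0).round(4),[np.round(w[i+1]-w[i],4).tolist() for i in (0,1)],np.hypot(*(w[1]-w[0])).round(4),np.hypot(*(w[2]-w[1])).round(4))
print("redcell",onplane("top",(324,207),.05),"small",onplane("top",(290,252),.01))
E
```

```text
hold 909 [ 0.5102 -0.1939] [[0.1348, -0.0093], [-0.0054, -0.0752]] 0.1351 0.0754
small 490 [ 0.3425 -0.225 ] [[0.0021, -0.0551], [-0.098, -0.003]] 0.0551 0.0981
charger 1182 [ 0.5224 -0.3141] [[-0.0009, -0.0913], [-0.2046, 0.0042]] 0.0913 0.2046
redcell [ 0.46446335 -0.31516928  0.05      ] small [ 0.34438643 -0.22548629  0.01      ]
```

```bash
cat >> h.py <<'E'
def down(yaw_deg):  # tool x = -(heading dir), y = left of heading, z down
    a=np.radians(yaw_deg); c,s=np.cos(a),np.sin(a)
    return np.array([[-c,-s,0],[-s,c,0],[0,0,-1.]])
E
python3 - <<'E'
from h import *
robot.goto([0.46,-0.26,0.20],down(0)); robot.move_gripper(0.6)
T=pose(); im,d=robot.grab_frame("wrist"); np.savez('w1.npz',im=im,d=d,T=T); print(T.round(4),robot.read_t(),robot.read_force())
save('w1',cv2.resize(im,(800,600),interpolation=cv2.INTER_CUBIC))
E
```

```text
[[-1.0e+00 -1.0e-04  1.0e-04  4.6e-01]
 [-1.0e-04  1.0e+00 -0.0e+00 -2.6e-01]
 [-1.0e-04 -0.0e+00 -1.0e+00  2.0e-01]
 [ 0.0e+00  0.0e+00  0.0e+00  1.0e+00]] 2.6083 [ 0.05453402 -1.08978109  0.33602818]
```

View pics/w1.png

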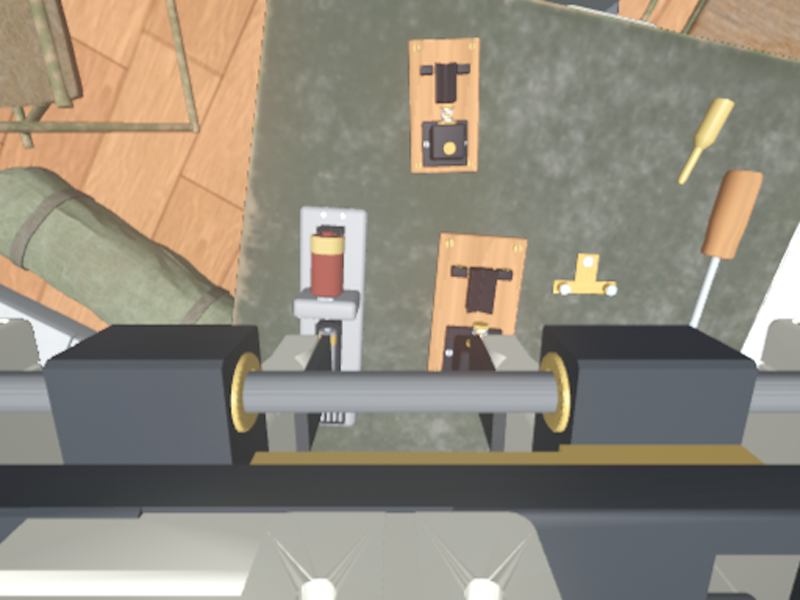

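Wrist view at 800x600, where image up is towards the robot: the fat red cell with a gold band and a dark button end is at (327,262). The thin cell is in the far bay at about (330,340). The large holder is at (480,290), with its saddle near end and ears at about (482,270). The small holder is at (445,105).

Candidates for the cell, by wrist pixel: the fat red cell (327,262), the thin cell (330,340) and the yellow screwdriver handle (712,125). I choose (327,262). I'll check it in a close crop.

```bash
python3 - <<'E'
from h import *
D=np.load('w1.npz'); im,d,T=D['im'],D['d'],D['T']
cr=im[125:245,180:345]; save('c1',cv2.resize(cr,None,fx=4.8,fy=4.8,interpolation=cv2.INTER_CUBIC))
hsv=cv2.cvtColor(im,cv2.COLOR_RGB2HSV)
box=lambda m,x0,y0,x1,y1:cv2.bitwise_and(m,cv2.rectangle(np.zeros_like(m),(x0,y0),(x1,y1),255,-1))
red=box(cv2.inRange(hsv,(0,90,40),(12,255,255))|cv2.inRange(hsv,(170,90,40),(180,255,255)),185,130,235,195)
gold=box(cv2.inRange(hsv,(15,90,90),(35,255,255)),185,130,235,195)
for n,m in(('red',red),('gold',gold)):
    p=cv2.findNonZero(m)[:,0]; print(n,len(p),p.min(0),p.max(0))
m=red|gold; rows=[r for r in range(150,190) if (m[r]>0).sum()>10]
w=[]
for r in rows:
    c=np.flatnonzero(m[r]); w.append(np.r_[onplane('wrist',((c[0]+c[-1])/2,r),.036,T)[:2],(c[-1]-c[0]+1)])
w=np.array(w); print(w[[0,-1]].round(4),'axis slope dy/dx',np.polyfit(w[:,0],w[:,1],1).round(4))
print(d[150:190:4,209],d[255,209])
# charger sides & holder wood sides
gr=box(cv2.inRange(hsv,(0,0,120),(180,45,230)),188,128,238,270)
wd=box(cv2.inRange(hsv,(5,90,90),(20,255,255)),270,145,345,240)
for n,m,z in(('ch',gr,.01),('ho',wd,.008)):
    L=[];R=[]
    for r in (range(140,182) if n=='ch' else range(158,225)):
        c=np.flatnonzero(m[r]); L.append(onplane('wrist',(c[0]-.5,r),z,T)[:2]);R.append(onplane('wrist',(c[-1]+.5,r),z,T)[:2])
    L,R=np.array(L),np.array(R)
    a,b=np.polyfit(L[:,0],L[:,1],1),np.polyfit(R[:,0],R[:,1],1); print(n,a.round(4),b.round(4),'width at .47',a@[.47,1]-b@[.47,1],'mid',(a@[.47,1]+b@[.47,1])/2)
    for cc in ((200,205,212,220) if n=='ch' else (288,300,310,320)):
        r=np.flatnonzero(m[:,cc])[0]; print('near',onplane('wrist',(cc,r-.5),z,T)[:2].round(4))
E
```

```text
red 556 [199 148] [219 189]
gold 135 [200 151] [219 162]
[[ 0.4381 -0.3198 14.    ]
 [ 0.4874 -0.3201 11.    ]] axis slope dy/dx [-0.0604 -0.291 ]
[0.34066507 0.33209854 0.33428288 0.33579677 0.33607864 0.33839405
 0.3395283  0.3406826  0.34102052 0.34255767] 0.08313026
ch [-0.0629 -0.3227] [-0.0162 -0.2765] width at .47 -0.0680620725468914 mid -0.3181754559778541
near [ 0.4129 -0.3326]
near [ 0.4129 -0.3262]
near [ 0.4129 -0.3172]
near [ 0.4129 -0.3069]
ho [-0.0706 -0.1964] [-0.4687  0.0689] width at .47 -0.07822539103637485 mid -0.19046872289014166
near [ 0.4401 -0.2187]
near [ 0.4414 -0.2029]
near [ 0.4428 -0.1897]
near [ 0.4441 -0.1765]
```

View pics/c1.png

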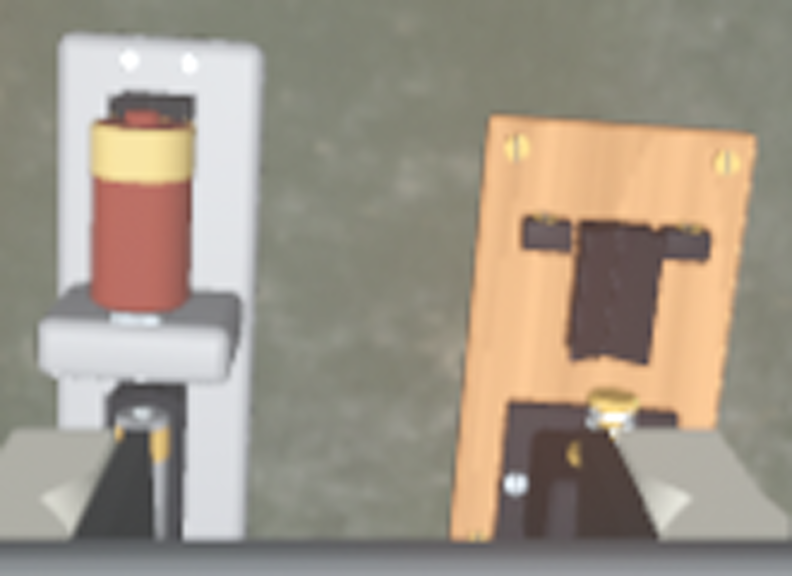

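The crop (×4.8 from (180,125)) confirms the fat red cell with its gold band, lying in the near bay. The flat end is at (140,305) and the button tip at (142,112). The holder's saddle near end is at about (621,226), with an ear on each side.

```bash
python3 - <<'E'
from h import *
T=np.load('w1.npz')['T']
P=lambda x,y,z:onplane('wrist',((x+.5)/4.8-.5+180,(y+.5)/4.8-.5+125),z,T)[:2].round(4)
print('base corners',P(488,116,.008),P(757,134,.008))
print('left',P(488,116,.008),P(452,540,.008),'right',P(757,134,.008),P(715,430,.008))
print('ears',P(523,217,.018),P(711,230,.018))
print('saddle near',P(580,223,.027),P(662,228,.027),'far',P(568,357,.027),P(650,362,.027))
print('plunger face',P(612,394,.043))
print('charger base',P(60,36,.01),P(263,46,.01),P(58,290,.01),P(247,480,.01))
print('cell case near/far L R',P(92,122,.036),P(195,122,.036),P(90,298,.036),P(190,298,.036),'tip',P(142,112,.041),'flat top',P(140,308,.036))
E
```

```text
base corners [ 0.4405 -0.2276] [ 0.4455 -0.1536]
left [ 0.4405 -0.2276] [ 0.5669 -0.2354] right [ 0.4455 -0.1536] [ 0.532  -0.1594]
ears [ 0.4666 -0.2183] [ 0.4702 -0.167 ]
saddle near [ 0.4663 -0.2042] [ 0.4677 -0.1824] far [ 0.5036 -0.206 ] [ 0.505  -0.1836]
plunger face [ 0.5086 -0.1966]
charger base [ 0.4187 -0.3431] [ 0.4214 -0.2886] [ 0.4892 -0.3478] [ 0.5468 -0.2958]
cell case near/far L R [ 0.4381 -0.3304] [ 0.4382 -0.3043] [ 0.4844 -0.3334] [ 0.4844 -0.3072] tip [ 0.435  -0.3168] flat top [ 0.4871 -0.3204]
```

```bash
python3 - <<'E'
from h import *
R=down(-3.6)
robot.goto([0.4655,-0.3192,0.09],R)
robot.servo_line([0.4655,-0.3192,0.021],speed=0.08)
print('down',robot.read_force().round(2),robot.read_position().round(4))
robot.move_gripper(0.0)
print('grip',robot.read_force().round(2),robot.read_finger_force(),robot.read_grip_width()*88)
robot.servo_line([0.4655,-0.3192,0.11],speed=0.1)
print('lift',robot.read_force().round(2),robot.read_grip_width()*88)
# look-off: over holder near end, cell in hand
robot.goto([0.4855,-0.1944,0.11],down(-3.7))
T=pose(); im,d=robot.grab_frame("wrist"); np.savez('w2.npz',im=im,d=d,T=T); print(T[:3,3],robot.read_t())
save('w2',cv2.resize(im,(800,600),interpolation=cv2.INTER_CUBIC))
E
```

```text
down [-0.45  0.15  0.34] [ 0.466  -0.3193  0.0215]
grip [0.28 5.67 5.79] 26.53491436969489 19.767441805594334
lift [-0.36  0.6  -2.09] 20.279527778718546
[ 0.48545832 -0.19356144  0.1095921 ] 6.5
```

View pics/w2.png

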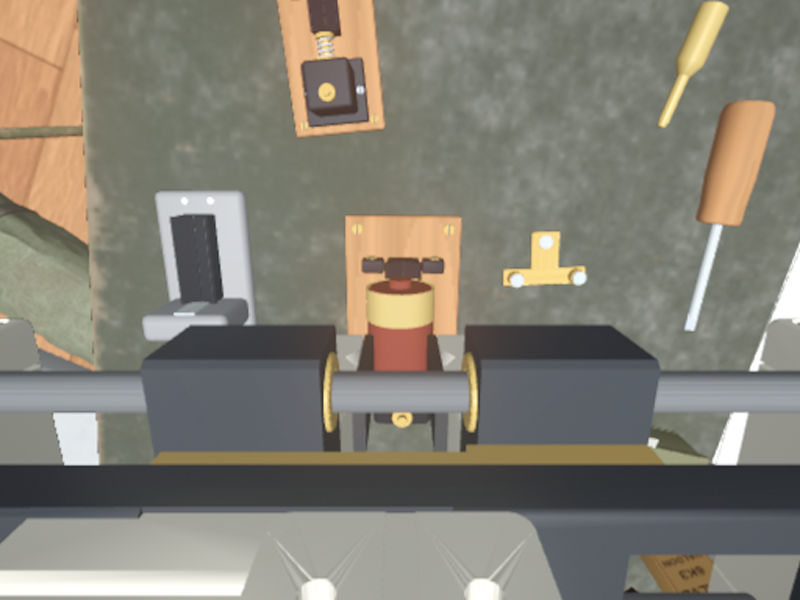

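The cell is held between the fingers with its button tip at about (401,280) and the gold band at (400,303). The holder's near end and ears are at (403,267). The grip reads 20 mm rather than 26, so I'll check the cell's pose in the hand from the depth image.

```bash
python3 - <<'E'
from h import *
D=np.load('w2.npz'); im,d,T=D['im'],D['d'],D['T']
hsv=cv2.cvtColor(im,cv2.COLOR_RGB2HSV)
print(robot.read_grip_width(),robot.read_finger_force())
C=np.array(robot.camera_info('wrist')['T_tool_cam']);f=192/np.tan(np.radians(68.1719/2))
for r in range(172,238,4):
    c=256; z=d[r,c]; p=C@[(c-255.7732)/f*z,(r-184.972)/f*z,z,1]; w=T@p
    # width of cell in row
    m=cv2.inRange(hsv[r:r+1],(0,80,40),(35,255,255))[0]; m[:225]=0;m[290:]=0; cc=np.flatnonzero(m)
    print(r,im[r,c],'tool',p[:3].round(4),'world',w[:3].round(4),(cc[0],cc[-1],((cc[-1]-cc[0]+1)*z/f).round(4)) if len(cc) else '')
save('c2',cv2.resize(im[150:290,190:325],None,fx=4.2,fy=4.2,interpolation=cv2.INTER_CUBIC))
E
```

```text
0.22473978740750888 24.65736262500286
172 [100  78  71] tool [ 0.0113 -0.0009  0.0873] world [ 0.474  -0.1937  0.0223] (np.int64(225), np.int64(289), np.float64(0.0627))
176 [108  77  66] tool [ 0.0307 -0.0009 -0.0122] world [ 0.4548 -0.1925  0.1218] (np.int64(225), np.int64(289), np.float64(0.0396))
180 [164  93  76] tool [ 0.0299 -0.0009 -0.0188] world [ 0.4556 -0.1926  0.1284] (np.int64(225), np.int64(289), np.float64(0.0381))
184 [175  99  82] tool [ 0.0278 -0.0009 -0.0203] world [ 0.4576 -0.1927  0.1299] (np.int64(225), np.int64(289), np.float64(0.0379))
188 [177 123  89] tool [ 0.0273 -0.0009 -0.0271] world [ 0.4582 -0.1927  0.1367] (np.int64(225), np.int64(289), np.float64(0.0365))
192 [241 220 154] tool [ 0.0253 -0.0009 -0.0282] world [ 0.4602 -0.1929  0.1378] (np.int64(225), np.int64(289), np.float64(0.0364))
196 [241 220 154] tool [ 0.0229 -0.0009 -0.0281] world [ 0.4626 -0.193   0.1377] (np.int64(225), np.int64(289), np.float64(0.0365))
200 [241 220 154] tool [ 0.0207 -0.0009 -0.0286] world [ 0.4647 -0.1931  0.1382] (np.int64(225), np.int64(289), np.float64(0.0365))
204 [2
[... 481 characters left out ...]
233), np.int64(278), np.float64(0.0264))
220 [180 101  86] tool [ 0.0086 -0.0009 -0.0283] world [ 0.4769 -0.1939  0.1379] (np.int64(237), np.int64(278), np.float64(0.0241))
224 [180 101  86] tool [ 0.006  -0.0009 -0.028 ] world [ 0.4794 -0.1941  0.1376] (np.int64(239), np.int64(274), np.float64(0.0208))
228 [179 101  86] tool [ 0.0039 -0.0009 -0.0289] world [ 0.4816 -0.1942  0.1385] (np.int64(238), np.int64(274), np.float64(0.0213))
232 [179 100  86] tool [ 0.0011 -0.0009 -0.0283] world [ 0.4843 -0.1944  0.1379] (np.int64(239), np.int64(273), np.float64(0.0203))
236 [169  98  85] tool [-0.0015 -0.0009 -0.0281] world [ 0.4869 -0.1945  0.1377] (np.int64(239), np.int64(273), np.float64(0.0204))
```

View pics/c2.png

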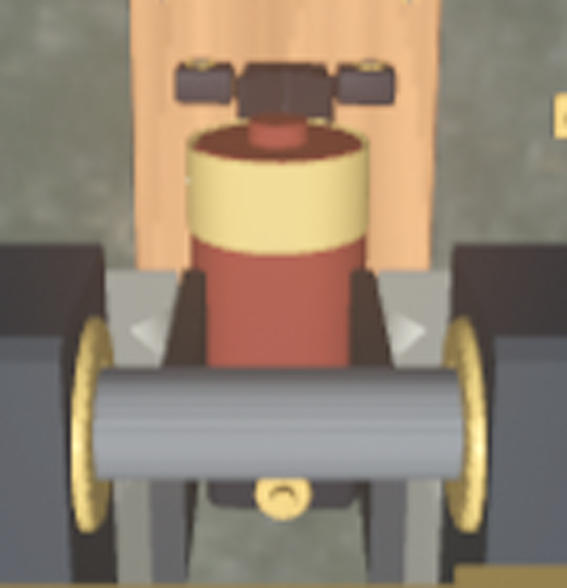

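```bash
python3 - <<'E'
from h import *
T=np.load('w2.npz')['T']
P=lambda x,y,z:onplane('wrist',((x+.5)/4.2-.5+190,(y+.5)/4.2-.5+150),z,T)[:2].round(4)
print('ears',P(176,66,.018),P(395,68,.018))
print('saddle near top',P(238,66,.027),P(333,68,.027))
a=[P(130,10,.008),P(440,10,.008),P(136,260,.008),P(432,260,.008)];print('base',a,(a[0]+a[1])/2,(a[2]+a[3])/2)
print('tip bottom/top',[P(278,y,z) for y,z in ((112,.1245+.005),(116,.1245+.005))])
Q=lambda x,y,z:onplane('wrist',((x+.5)*.64-.5,(y+.5)*.64-.5),z,T)[:2].round(4)
print('base near corners',Q(346,216,.008),Q(461,216,.008),robot.read_position())
E
```

```text
ears [ 0.4668 -0.2172] [ 0.4705 -0.1665]
saddle near top [ 0.466  -0.2024] [ 0.4678 -0.1811]
base [array([ 0.4546, -0.2279]), array([ 0.4592, -0.1544]), array([ 0.5175, -0.2324]), array([ 0.5222, -0.1582])] [ 0.4569  -0.19115] [ 0.51985 -0.1953 ]
tip bottom/top [array([ 0.4531, -0.1925]), array([ 0.4537, -0.1926])]
base near corners [ 0.4409 -0.2259] [ 0.4454 -0.1535] [ 0.48539329 -0.1942084   0.1096176 ]
```

```bash
cat >> h.py <<'E'
x0,y0,sl=0.486,-0.1921,np.tan(np.radians(-3.75))
def at(x,z,dy=0): return [x,y0+sl*(x-x0)+dy,z]
E
python3 - <<'E'
from h import *
R=down(-3.75)
robot.servo_line(at(.486,.035),R,speed=0.08); robot.dwell(.2)
b=robot.read_force(); print(b.round(2),robot.read_position().round(4))
z=.025; 
while z>.0175:
    robot.servo_line(at(.486,z),speed=0.02); f=robot.read_force()-b; print(round(z,4),robot.read_position()[2].round(4),f.round(2))
    if f[2]>2.5 or abs(f[1])>5: break
    z-=.0007
T=pose(); im,d=robot.grab_frame("wrist"); np.savez('w3.npz',im=im,d=d,T=T); print(robot.read_t())
save('c3',cv2.resize(im[130:270,190:325],None,fx=4.2,fy=4.2,interpolation=cv2.INTER_CUBIC))
E
```

```text
[ 0.45 -0.37 -0.66] [ 0.4863 -0.1921  0.0355]
0.025 0.0249 [-0.22 -0.04 -0.14]
0.0243 0.0244 [-0.08  0.57 -0.18]
0.0236 0.0236 [-0.52  0.89 -0.86]
0.0229 0.0228 [0.14 0.99 0.15]
0.0222 0.0222 [-0.79  0.04 -0.13]
0.0215 0.0215 [-0.44  0.5  -0.88]
0.0208 0.0211 [-1.47 -0.05  3.76]
9.9917
```

View pics/c3.png

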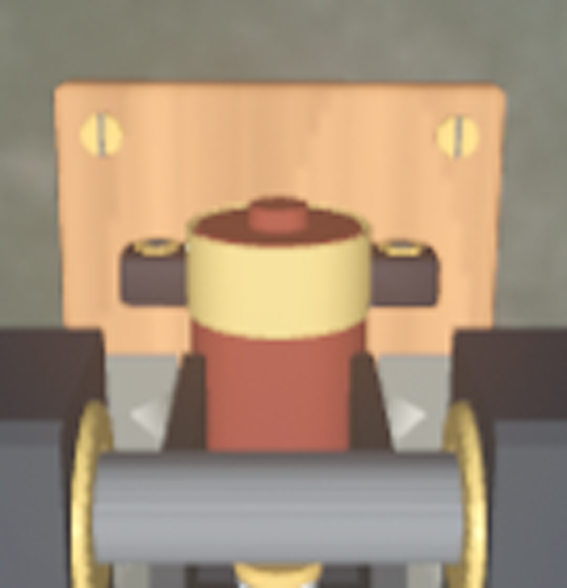

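```bash
cat >> h.py <<'E'
def tipear(n):
    """world points: (button tip front, ear near-top edges) and x-gap along the holder, from a wrist frame"""
    T=pose(); im,d=robot.grab_frame("wrist"); np.savez(n+'.npz',im=im,d=d,T=T)
    c=robot.camera_info('wrist'); f=192/np.tan(np.radians(c['vfov']/2)); v,u=np.mgrid[0:384,0:512]
    P=np.stack([(u-c['cx'])/f*d,(v-c['cy'])/f*d,d,np.ones_like(d)],-1)@(T@np.array(c['T_tool_cam'])).T
    k=np.array([np.cos(np.arctan(sl)),np.sin(np.arctan(sl))]); H=((P[...,:2]-at(.486,0)[:2])@k); L=(P[...,:2]-at(.486,0)[:2])@[-k[1],k[0]]
    z=P[...,2]
    tip=(abs(L)<.004)&(z>.030)&(z<.045)&(H<0)&(H>-.06); ear=(abs(L)>.016)&(abs(L)<.025)&(z>.0165)&(z<.0185)&(H>-.06)&(H<.0)
    fr=(abs(L)<.026)&(abs(L)>.016)&(z>.0105)&(z<.0165)&(H>-.06)&(H<0)
    q=lambda m:np.percentile(H[m],[2,10,50])*1e3 if m.sum()>3 else None
    return q(tip),q(ear),q(fr),int(tip.sum()),int(ear.sum())
E
python3 - <<'E'
from h import *
robot.move_gripper(0.42); robot.dwell(.2); b=robot.read_force(); print(b.round(2),robot.read_position().round(4))
print(tipear('w4'))
robot.move_gripper(0.0); robot.dwell(.2)
print((robot.read_force()-b).round(2),robot.read_finger_force(),robot.read_grip_width(),robot.read_position().round(4))
print(tipear('w5'),robot.read_t())
im=np.load('w5.npz')['im'];save('c5',cv2.resize(im[130:270,190:325],None,fx=4.2,fy=4.2,interpolation=cv2.INTER_CUBIC))
E
```

```text
[0.13 0.11 0.55] [ 0.486  -0.1921  0.0208]
(array([-30.71116055, -30.53588122, -28.89194103]), array([-18.16963586, -17.40388665, -14.91009964]), array([-36.39730442, -18.62165685, -18.03150717]), 127, 165)
[ 1.17 -0.29 -1.25] 25.70107340812683 0.23380742938354307 [ 0.4859 -0.1921  0.0207]
(array([-30.73164692, -30.55187672, -28.97728553]), array([-18.28128836, -17.4873135 , -14.45199976]), array([-36.14723468, -18.98531566, -18.13846379]), 130, 156) 11.4917
```

View pics/c5.png

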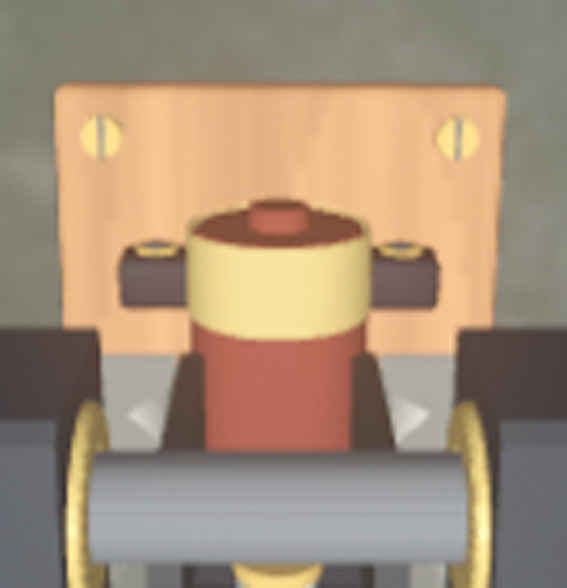

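```bash
python3 - <<'E'
from h import *
b=robot.read_force(); z=.0208
for s in (2,4,6,8,9.5,11):
    robot.servo_line(at(.486+s/1000*np.cos(np.arctan(sl)),z),speed=0.02); robot.dwell(.15)
    f=np.mean([robot.read_force() for _ in range(4)],0)-b
    print(s,f.round(2),((robot.read_position()[0]-.486)*1e3).round(2))
r=tipear('w6'); print(r[0],r[1],r[2],robot.read_t())
E
```

```text
2 [1.   0.51 0.64] 1.98
4 [ 0.49 -0.1   0.13] 3.97
6 [-0.99  0.35  0.87] 5.66
8 [-2.77 -0.38  2.21] 7.61
9.5 [-4.42  0.1   2.54] 9.11
11 [-4.15  0.14  2.18] 10.54
[-20.10901653 -19.97451123 -18.50079584] [-17.98596183 -17.3852187  -14.93875322] [-39.3409342  -35.81851576 -18.07646912] 13.9417
```

```bash
python3 - <<'E'
from h import *
z=.0208
s=12.6
robot.servo_line(at(.486+s/1000*np.cos(np.arctan(sl)),z),speed=0.02); robot.dwell(.3)
F=[]
for _ in range(20): robot.dwell(.03); F.append(robot.read_force())
print(np.mean(F,0).round(2),np.std(F,0).round(2),((robot.read_position()[0]-.486)*1e3).round(2),robot.read_position()[2])
r=tipear('w7'); print(r[0],r[1],r[2],robot.read_t())
D=np.load('w7.npz');im=D['im'];save('c7',cv2.resize(im[165:215,215:300],None,fx=9,fy=9,interpolation=cv2.INTER_CUBIC))
E
```

```text
[-5.95  0.75  2.08] [0.51 0.55 0.38] 11.73 0.0206396487199184
[-19.02333259 -18.89068053 -17.17700291] [-17.98419524 -17.24780268 -13.39783137] [-35.45248217 -18.54209554 -17.86917228] 15.2083
```

View pics/c7.png

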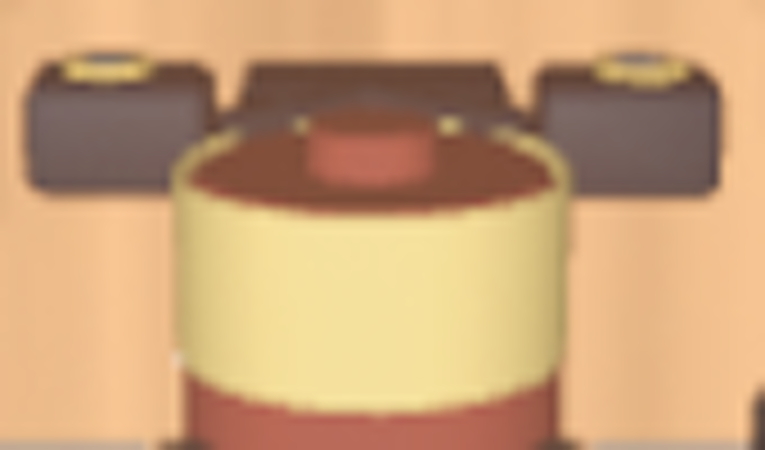

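```bash
python3 - <<'E'
from h import *
k=np.array([np.cos(np.arctan(sl)),np.sin(np.arctan(sl))])
c=robot.camera_info('wrist'); f=192/np.tan(np.radians(c['vfov']/2)); v,u=np.mgrid[0:384,0:512]
for n in ('w5','w6','w7'):
    D=np.load(n+'.npz');d,T=D['d'],D['T']
    P=np.stack([(u-c['cx'])/f*d,(v-c['cy'])/f*d,d,np.ones_like(d)],-1)@(T@np.array(c['T_tool_cam'])).T
    H=((P[...,:2]-at(.486,0)[:2])@k)*1e3; L=((P[...,:2]-at(.486,0)[:2])@[-k[1],k[0]])*1e3; z=P[...,2]*1e3
    print(n)
    for cc in (222,228,246,250,256,262,266,286,290):
        # column profile: front faces = where z changes fast at constant H
        r=np.arange(166,200); print(cc,' '.join(f'{H[i,cc]:.1f}/{z[i,cc]:.0f}' for i in r if 9.5<z[i,cc]<46 and H[i,cc]<-14)) if n=='w7' else None
E
```

```text
w5
w6
w7
222 -20.6/10 -18.1/14 -17.8/16 -17.3/17 -17.0/19 -16.5/19 -15.5/18 -15.3/20 -14.1/18
228 -18.6/10 -18.5/13 -18.2/15 -18.0/17 -17.5/18 -16.9/18 -16.3/18 -15.8/19 -15.1/19 -14.4/19
246 -19.2/10 -17.2/10 -17.2/14 -17.3/17 -16.9/18 -17.4/23 -17.0/24 -16.5/25 -15.8/25 -16.0/29 -15.9/31 -15.9/33 -15.6/34 -16.1/39 -16.2/42 -15.6/42 -16.0/45 -15.6/46
250 -17.8/10 -17.4/11 -17.3/14 -17.5/18 -17.1/19 -17.2/22 -16.8/23 -18.9/35 -19.0/38 -18.7/39 -18.2/40 -17.5/39 -16.9/40 -16.5/41 -15.7/40 -15.7/42 -16.0/45
256 -17.3/11 -17.2/13 -17.2/17 -17.1/19 -16.6/20 -15.9/20 -19.2/37 -18.7/37 -19.0/41 -18.3/40 -18.0/41 -17.3/41 -16.8/42 -16.1/41 -16.1/43 -15.8/45
262 -17.3/11 -17.2/14 -17.3/17 -17.1/19 -17.1/22 -16.5/22 -18.6/34 -19.0/38 -18.3/38 -17.9/39 -17.2/38 -16.7/39 -16.0/38 -16.0/41 -15.7/42 -15.9/45
266 -17.3/11 -17.3/14 -17.1/16 -17.2/20 -17.3/23 -17.3/26 -16.5/25 -15.7/25 -15.8/28 -16.0/31 -15.9/33 -15.9/36 -16.1/39 -15.8/40 -15.7/42 -15.6/44
286 -18.4/12 -18.1/15 -17.8/16 -17.2/17 -16.8/18 -16.3/18 -15.9/20 -14.8/18 -14.5/20
290 -17.8/10 -17.9/14 -17.8/16 -17.0/16 -16.8/18 -16.3/19 -15.7/19 -14.9/18 -14.3/19
```

```bash
python3 - <<'E'
from h import *
s=14.6
robot.servo_line(at(.486+s/1000*np.cos(np.arctan(sl)),.0208),speed=0.01); robot.dwell(.3)
F=[]
for _ in range(25): robot.dwell(.03); F.append(robot.read_force())
print(np.mean(F,0).round(2),((robot.read_position()[0]-.486)*1e3).round(2),robot.read_position()[2],robot.read_grip_width())
k=np.array([np.cos(np.arctan(sl)),np.sin(np.arctan(sl))])
tipear('w8')
c=robot.camera_info('wrist'); f=192/np.tan(np.radians(c['vfov']/2)); v,u=np.mgrid[0:384,0:512]
for n in ('w7','w8'):
    D=np.load(n+'.npz');d,T=D['d'],D['T']
    P=np.stack([(u-c['cx'])/f*d,(v-c['cy'])/f*d,d,np.ones_like(d)],-1)@(T@np.array(c['T_tool_cam'])).T
    H=((P[...,:2]-at(.486,0)[:2])@k)*1e3; L=((P[...,:2]-at(.486,0)[:2])@[-k[1],k[0]])*1e3; z=P[...,2]*1e3
    near=(H>-30)&(H<-15)
    md=lambda m:(np.median(H[m]).round(2),int(m.sum()))
    print(n,'saddle',md(near&(abs(L)<11)&(z>11)&(z<22)),'ear',md(near&(abs(L)>15)&(abs(L)<26)&(z>11)&(z<16)),'tip',md(near&(abs(L)<3.5)&(z>33)&(z<38.5)&(H<-16)),'case',md(near&(abs(L)>6)&(abs(L)<11)&(z>29)&(z<44)))
print(robot.read_t())
E
```

```text
[-7.94  1.17  4.04] 13.05 0.020602921971088775 0.22994380573863943
w7 saddle (np.float64(-17.19), 115) ear (np.float64(-18.13), 52) tip (np.float64(-18.77), 26) case (np.float64(-15.77), 102)
w8 saddle (np.float64(-17.19), 119) ear (np.float64(-17.87), 47) tip (np.float64(-17.41), 22) case (np.float64(nan), 0)
16.7417
  return _methods._mean(a, axis=axis, dtype=dtype,
  ret = ret.dtype.type(ret / rcount)
```

Spring force and depth agree to within 0.3 mm. The force is 7.9 N against 8 N at flush, with the tip at -17.4 and the saddle face at -17.2. I'll add one small trim, then hand in while still pressing.

```bash
python3 - <<'E'
from h import *
robot.servo_line(at(.486+14.85e-3*np.cos(np.arctan(sl)),.0208),speed=0.01); robot.dwell(.5)
print(robot.read_force().round(2),robot.read_position().round(4),robot.read_finger_force(),robot.read_t())
print(robot.job_done())
E
```

```text
[-8.65  0.93  5.88] [ 0.499  -0.193   0.0206] 26.816693041473627 17.4917
the job is handed in; nothing more can be done
None
```

I laid the fat cell in the large holder's saddle and slid it against the plunger until its tip was flush to within about 0.3 mm by depth image and spring force. I handed the job in at 17.5 s with the arm still holding it at about 8 N; no verdict was returned.

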